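Find the short-stroke bottle-top dispenser by feel

ROBOT

A 7-joint arm with a two-finger parallel gripper is mounted at the origin on the work surface. World frame = base frame: x ahead of the robot, y to its left, z up, the work surface at z = 0. Lengths are in mm, angles in rad, forces in N, time in s.
With the tool pointing down it reaches from about 400 to 900 mm from the base axis. Payload 5.6 kg.
Tool frame: the origin (TCP) lies midway between the tips of the shut fingers; the grasp point (between the pads) lies 19 mm behind it; x points along the fingers, y is the direction in which the jaws open and shut, and the axes are right-handed (so a half turn about x gives the same grasp; the last joint's range is limited). The gripper opens to 92 mm and grips with 3 to 60 N. Pads are 20 mm wide; open, the fingers measure 128 mm over their backs; the gripper's body (75 mm by 189 mm) begins 69 mm behind the grasp point.
Start: joints at [-1.238, 0.468, -0.012, 1.603, 0.006, 1.071, -0.056], TCP at [238.602, 604.631, 214.592] pointing down, gripper open.
Joint ranges: [-2.53, 2.53], [-0.31, 2.02], [-1.57, 1.55], [0.28, 2.44], [-1.29, 4.43], [0.15, 1.84], [-2.92, 2.92]. Speed limits (rad/s): [2.57, 2.57, 3.14, 3.14, 3.14, 3.14, 3.14].

INTERFACE

Orientations are given as a rotation vector (axis times angle).
In Python, from cell import robot, grip, kin, viewer gives the robot as it stands. Calls block until the motion is done:
- robot.movep(position, orientation): joint-space move of the TCP to a pose.
- robot.servo_line(position, feed=150, rotation=None): straight line of the TCP; rotation=None keeps the orientation; feed is the mean speed in mm/s.
- robot.goto_joints(angles): joint-space move.
- grip(opening, newtons=None): opening from 0.0 (shut) to 1.0 (fully open); newtons is the grip in N (None keeps the last); returns when the fingers have stopped.
- robot.hold(seconds).
- kin.ik(position, orientation): joint angles nearest the present ones, or None.
- robot.observe(): the state.
- viewer.read_camera(name): name is "scene" or "top" or "wrist"; returns the picture (384x512x3 uint8, red, green, blue); there is no depth.
- viewer.camera_info(name): a dict with "camera_matrix" (3x3 intrinsics, pixels), "R" (3x3) and "t" (3): a world point X has camera coordinates R X + t. Camera axes: x right, y down, z forward; pixel columns grow to the right and rows downward; lengths in mm; the calibration is good to about 2 mm. The wrist camera is an equidistant fisheye: a pixel r from the principal point sees the ray r / f radians off the axis. A picture is of the moment at which its call begins: read the wrist's pose just before it. camera_info takes no time and is no camera call; for the wrist camera it gives the pose at the moment of the call.
A pose or a line that the arm cannot do raises robot.IKError and nothing moves.
- robot.job_done(): hands the job in, once; it reports no verdict.
Trained networks look in the newest picture that a camera, given by its name, has taken for a name from the list of things; names that differ only in an ending like _2 or _b are one class to them, and where a whole thing is asked for, a point or a joint stands for the part that bears it (a point fixed in the world has none). Each returns a list of dicts, best first, with "confidence" (0 to 1); they miss things now and then, are a little off and sometimes report something else, mostly with a low value. They report only what shows in the picture. A call takes as long as a camera call.
- viewer.silhouettes(name, camera): "mask" (384x512 bool, what is visible of it).
- viewer.pinpoint(name, camera): "at" ([x, y, z] in mm, in the coordinates of the camera as it stood for that picture, good to about 4 mm: a listed point, or the origin of a listed thing).
The state is a dict: "t": time; "joints": joint angles; "joint_velocities": joint speeds; "joint_torque": joint torques, N m; "tcp_pos": TCP position; "tcp_rot": TCP orientation; "contact_force": force on the tool from outside, world axes, zero at the start; "wrist_torque": the same for the moment, N m; "grip_width": opening from 0.0 (shut) to 1.0 (fully open).
Only numpy, scipy, OpenCV 4.12 (cv2) and the standard library are available. Lean on these libraries where they do the work, as an engineer would, in place of code of your own. Each camera call takes 0.05 s, during which the arm holds its last target. There are 200 camera calls.

TASK

One of the three dispensers with blue tops has a faulty plunger that hits its stop far too early. Going from the robot's left to its right, press each one's white plunger head down to its hard stop and let it spring back; then set the faulty dispenser down gently, upright, in the red repair tray, holding it until it stands on the tray's floor. Leave the two sound ones standing where they are and knock nothing over.

Things in the scene. Friction and masses are not known exactly. Their poses are not given: they have to be found in the camera images.
- disp_a: One of three look-alike bottle-top dispensers, loose, 0.3 to 0.55 kg, 175 mm tall: amber bottle 60 mm in diameter, and on it a blue upright cylinder 44 mm in diameter, 105 to 150 mm above the bench (grip there). A white spout 8 mm thick leaves it along the dispenser's own -x, 141 mm up, out to 70 mm from the axis: grip across y. Origin: centre of the underside, z up.
- head_a (a point): Centre of the top face of the white plunger head of disp_a: a flat disc 36 mm in diameter and 7 mm thick, on the dispenser's axis, 175 mm above the bottle's underside when up (25 mm above the blue body). The spring needs about 2 N to start and grows by 0.25 N per mm.
- plunger_a (a joint): Travel of the plunger of disp_a in m: 0 = up, grows as it is pressed down. A sound plunger meets its hard stop after 16 mm (spring force then 6 N), the faulty one after 6 mm (3.5 N). It springs back by itself. Nothing to be seen tells which is faulty.
- disp_b: One of three look-alike bottle-top dispensers, loose, 0.3 to 0.55 kg, 175 mm tall: amber bottle 60 mm in diameter, and on it a blue upright cylinder 44 mm in diameter, 105 to 150 mm above the bench (grip there). A white spout 8 mm thick leaves it along the dispenser's own -x, 141 mm up, out to 70 mm from the axis: grip across y. Origin: centre of the underside, z up.
- head_b (a point): Centre of the top face of the white plunger head of disp_b: a flat disc 36 mm in diameter and 7 mm thick, on the dispenser's axis, 175 mm above the bottle's underside when up (25 mm above the blue body). The spring needs about 2 N to start and grows by 0.25 N per mm.
- plunger_b (a joint): Travel of the plunger of disp_b in m: 0 = up, grows as it is pressed down. A sound plunger meets its hard stop after 16 mm (spring force then 6 N), the faulty one after 6 mm (3.5 N). It springs back by itself. Nothing to be seen tells which is faulty.
- disp_c: One of three look-alike bottle-top dispensers, loose, 0.3 to 0.55 kg, 175 mm tall: amber bottle 60 mm in diameter, and on it a blue upright cylinder 44 mm in diameter, 105 to 150 mm above the bench (grip there). A white spout 8 mm thick leaves it along the dispenser's own -x, 141 mm up, out to 70 mm from the axis: grip across y. Origin: centre of the underside, z up.
- head_c (a point): Centre of the top face of the white plunger head of disp_c: a flat disc 36 mm in diameter and 7 mm thick, on the dispenser's axis, 175 mm above the bottle's underside when up (25 mm above the blue body). The spring needs about 2 N to start and grows by 0.25 N per mm.
- plunger_c (a joint): Travel of the plunger of disp_c in m: 0 = up, grows as it is pressed down. A sound plunger meets its hard stop after 16 mm (spring force then 6 N), the faulty one after 6 mm (3.5 N). It springs back by itself. Nothing to be seen tells which is faulty.
- tray: Red plastic repair tray, open above, fixed on the bench on either the far left or the far right of the row, 170 (x) x 150 (y) x 22 mm, walls and floor 5 mm thick. Origin: centre of its underside.
- tray_in (a point): Centre of the red tray's inner floor (5 mm above the bench), axes as the tray.
- vial_rack: White rack of small amber vials, fixed, 150 x 130 mm, 56 mm tall, at the other end of the row from the tray. Not to be used. Origin: centre of its underside.
- stock_a: Bystander: sealed amber bottle with a foil cap and no plunger, 68 mm in diameter, 158 mm tall, standing behind the dispensers. Origin: centre of its underside.
- stock_b: Bystander: sealed amber bottle with a foil cap and no plunger, 68 mm in diameter, 158 mm tall, standing behind the dispensers. Origin: centre of its underside.
- stock_c: Bystander: sealed amber bottle with a foil cap and no plunger, 68 mm in diameter, 158 mm tall, standing behind the dispensers. Origin: centre of its underside.
- cylinder: Bystander: clear measuring cylinder with a yellow collar, foot 84 mm in diameter, 212 mm tall. Origin: centre of its underside.
- beaker: Bystander: glass beaker, rim 70 mm in diameter, 85 mm tall. Origin: centre of its underside.

How it is judged (in metres and radians):
On the way, in this order (a step that is already met when the one before it is completed fails the run):
1. the plunger of the dispenser on the robot's left (y above 0.08) is pressed to its stop (((world y of disp_a between 0.08 and 0.5 m and value of joint plunger_a above 0.0143 m) or (world y of disp_b between 0.08 and 0.5 m and value of joint plunger_b above 0.0143 m) or (world y of disp_c between 0.08 and 0.5 m and value of joint plunger_c above 0.0048 m))), for 0.1 s.
2. the plunger of the middle dispenser (y between -0.08 and 0.08) is pressed to its stop (((world y of disp_a between -0.08 and 0.08 m and value of joint plunger_a above 0.0143 m) or (world y of disp_b between -0.08 and 0.08 m and value of joint plunger_b above 0.0143 m) or (world y of disp_c between -0.08 and 0.08 m and value of joint plunger_c above 0.0048 m))), for 0.1 s.
3. the plunger of the dispenser on the robot's right (y below -0.08) is pressed to its stop (((world y of disp_a between -0.5 and -0.08 m and value of joint plunger_a above 0.0143 m) or (world y of disp_b between -0.5 and -0.08 m and value of joint plunger_b above 0.0143 m) or (world y of disp_c between -0.5 and -0.08 m and value of joint plunger_c above 0.0048 m))), for 0.1 s.
4. the faulty dispenser stands upright on the tray's floor, at rest, while still held (x of disp_c in the frame of tray_in between -0.055 and 0.055 m and y of disp_c in the frame of tray_in between -0.045 and 0.045 m and z of disp_c in the frame of tray_in below 0.006 m and angle between disp_c's own z axis and vertical below 0.1 rad and contact force between disp_c and the fingers above 0.5 N and linear speed of disp_c below 0.05 m/s), for 0.1 s.
At the end, for the whole second after the job is handed in: The faulty dispenser stands upright (0.1 rad), released and still, on the red tray's floor (under 6 mm above it, within 55 mm in x and 45 mm in y of the tray's centre); the two sound ones stand upright within 40 mm of their starts; all plungers are up (under 2 mm) (x of disp_c in the frame of tray_in between -0.055 and 0.055 m and y of disp_c in the frame of tray_in between -0.045 and 0.045 m and z of disp_c in the frame of tray_in below 0.006 m and angle between each of disp_c, disp_a, disp_b's own z axis and vertical below 0.1 rad and linear speed of disp_c below 0.02 m/s and contact force between disp_c and the fingers below 0.1 N and value of joint each of plunger_a, plunger_b, plunger_c below 0.002 m and distance of each of disp_a, disp_b from where it was at the start of the episode below 0.04 m); the robot touches nothing.
It fails at once if a dispenser or one of the bystanders (sealed bottles, measuring cylinder, beaker) is knocked over (tilted by more than 0.5 rad) (angle between any of disp_a, disp_b, disp_c, stock_a, stock_b, stock_c, cylinder, beaker's own z axis and vertical above 0.5 rad).
It also fails if it takes over 58 s, if anything falls off the work surface, if the arm or the gripper's body presses on something with over 40 N, if the wrist force passes 120 N, or if a joint passes its speed limit or range.

## Working session

There is one attempt and no reset: what is moved stays moved. The work goes in short steps, each a Python script; the robot and the scene stay as the last script left them, time stands still between calls to the robot, and variables do not carry over. Pictures are saved under pics/ and viewed, about 8 in all and at most 12, crops included, and the job is handed in when it is done.

```bash
ls; mkdir -p pics; python3 - <<'E'
from cell import robot, grip, kin, viewer
import cv2, numpy as np
np.set_printoptions(precision=1,suppress=True)
for c in ["scene","top"]:
    im=viewer.read_camera(c); cv2.imwrite(f"pics/{c}0.png",im[:,:,::-1])
    I=viewer.camera_info(c); R=np.array(I["R"]);t=np.array(I["t"])
    print(c,np.array(I["camera_matrix"]).tolist(), -R.T@t)
    for n in ["head_a","disp_a","tray_in","tray","stock_a","cylinder","beaker","vial_rack"]:
        for d in viewer.pinpoint(n,c):
            print(n,round(d["confidence"],2),R.T@(np.array(d["at"])-t))
o=robot.observe();print(o)
E
```

```text
pics
scene [[384.01803802601444, 0.0, 250.13446782083105], [0.0, 384.01803802601444, 187.73390197647515], [0.0, 0.0, 1.0]] [1106.2 -436.4  991. ]
head_a 0.62 [ 529.8 -148.   175.1]
head_a 0.48 [536.4  10.4 172.8]
head_a 0.4 [516.6 153.8 174. ]
disp_a 0.82 [513.3 153.8   2.1]
disp_a 0.73 [540.6   8.7   1.9]
disp_a 0.73 [ 535.2 -143.6    0. ]
tray_in 0.88 [525.1 329.    1.9]
tray 0.64 [521.3 330.3   2.1]
stock_a 0.82 [ 735.3 -126.    -0.7]
stock_a 0.63 [745.3  50.3  -0.7]
stock_a 0.58 [756.3 222.2  -0.2]
cylinder 0.86 [ 749.1 -246.3    1.8]
cylinder 0.39 [541.1   7.8   2.6]
beaker 0.78 [705.6 354.8   0.7]
vial_rack 0.85 [ 477.  -345.7    2.2]
vial_rack 0.5 [ 747.8 -247.5    2.2]
vial_rack 0.22 [514.8 151.4   3.8]
top [[486.83781694478745, 0.0, 260.68423050881484], [0.0, 486.83781694478745, 187.6657225114764], [0.0, 0.0, 1.0]] [ 291.4    5.4 1550.1]
head_a 0.66 [511.6 157.5 176.2]
head_a 0.56 [ 535.1 -144.7  174.2]
head_a 0.48 [532.5   3.6 173.1]
disp_a 0.96 [511.6 151.4   1.1]
disp_a 0.94 [538.2   7.3   2.3]
disp_a 0.85 [ 531.5 -145.4   -0.7]
tray_in 0.82 [521.5 328.6   2.7]
tray 0.87 [520.1 332.2   1.1]
tray 0.37 [ 533.1 -146.5    0.7]
tray 0.16 [757.1 228.9  -1.5]
stock_a 0.83 [ 733.5 -122.2    2.3]
stock_a 0.58 [754.  226.4  -1.1]
cylinder 0.75 [ 745.3 -243.5    0.1]
beaker 0.75 [708.8 357.3   1.2]
beaker 0.64 [533.    1.5 175.1]
beaker 0.26 [538.4   8.7   2.5]
vial_rack 0.66 [516.6 154.4 178.7]
vial_rack 0.61 [ 475.3 -345.1    0.2]
{'t': 0.9, 'joints': array([-1.2,  0.5, -0. ,  1.6,  0. ,  1.1, -0.1]), 'joint_velocities': array([ 0., -0., -0., -0.,  0.,  0., -0.]), 'joint_torque': array([ -0. , -52. ,  -0. , -24.4,  -0.1,   0. ,   0. ]), 'tcp_pos': array([238.6, 604.6, 214.6]), 'tcp_rot': array([ 0.3,  1.6, -0.3]), 'contact_force': array([0.4, 0.1, 1.1]), 'wrist_torque': array([-0.1, -0. ,  0. ]), 'grip_width': 0.9983522244743044}
```

View pics/scene0.png

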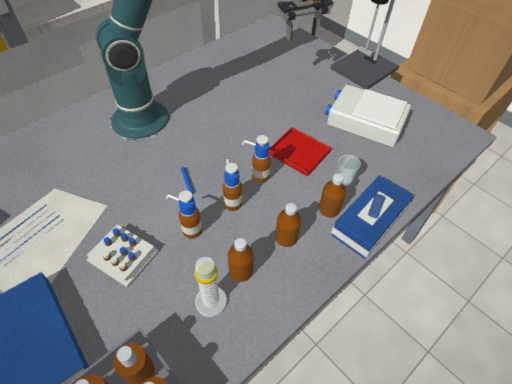

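View pics/top0.png

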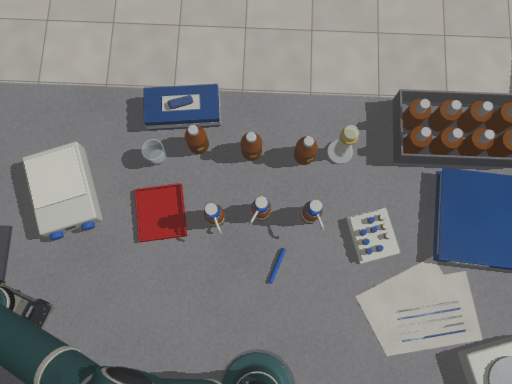

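The scene view shows the three dispensers at about (262,158), (232,187) and (188,213), and the red tray at (300,150). In the top view the heads are at (211,209), (262,202) and (315,206), and the spouts point down the picture (-x). The tray is at (161,213), so it is on the left.

Next I triangulate the heads, get the spout yaw, and take a closer wrist view.

```bash
cat > h.py <<'E'
from cell import robot, grip, kin, viewer
import cv2, numpy as np
from scipy.spatial.transform import Rotation as Ro
np.set_printoptions(precision=1,suppress=True)
def down(yaw):  # tool x down, jaws along (-sin,cos,0)
    x=np.array([0,0,-1.]); y=np.array([-np.sin(yaw),np.cos(yaw),0])
    return Ro.from_matrix(np.c_[x,y,np.cross(x,y)]).as_rotvec()
def look(c,names):
    I=viewer.camera_info(c); im=viewer.read_camera(c); R=np.array(I["R"]);t=np.array(I["t"])
    out={n:[(round(d["confidence"],2),R.T@(np.array(d["at"])-t)) for d in viewer.pinpoint(n,c) if d["confidence"]>.35] for n in names}
    return im,I,out
E
python3 - <<'E'
from h import *
P0={"L":(514,154),"M":(536,6),"R":(532,-146)}
# own triangulation: white head/spout pixels in saved pictures
def tri(p1,I1,p2,I2):
    A=[]
    for p,I in((p1,I1),(p2,I2)):
        Pm=np.array(I["camera_matrix"])@np.c_[I["R"],I["t"]]; A.append((Pm,p))
    X=cv2.triangulatePoints(A[0][0],A[1][0],np.float64(p1).reshape(2,1),np.float64(p2).reshape(2,1)); return (X[:3]/X[3]).ravel()
def proj(I,X):
    q=np.array(I["camera_matrix"])@(np.array(I["R"])@X+np.array(I["t"])); return q[:2]/q[2]
def plane(I,uv,z):
    R=np.array(I["R"]);c=-R.T@np.array(I["t"]); d=R.T@np.linalg.inv(np.array(I["camera_matrix"]))@np.r_[uv,1]
    return c+d*(z-c[2])/d[2]
Is,It=[viewer.camera_info(c) for c in("scene","top")]
ims={c:cv2.imread(f"pics/{c}0.png") for c in("scene","top")}
for k,p in P0.items():
    c2=[]
    for I,n in((Is,"scene"),(It,"top")):
        uv=proj(I,np.r_[p,175]); w=ims[n].min(2)>150
        ys,xs=np.nonzero(w); pts=np.c_[xs,ys]; m=np.linalg.norm(pts-uv,axis=1)<8
        c2.append(pts[m].mean(0)); 
        if n=="top":
            X=np.array([plane(I,q,141)[:2] for q in pts]); 
    head=tri(c2[0],Is,c2[1],It)
    d=X-head[:2]; r=np.linalg.norm(d,axis=1); m=(r>40)&(r<78)&(d[:,0]<-25); v=d[m].mean(0)
    print(k,"head",head,"spout n",m.sum(),"yaw",np.arctan2(-v[1],-v[0]),"rmax",r[m].max() if m.any() else 0)
grip(0.0)
robot.movep([480,20,330],down(0)); print(robot.observe()["tcp_pos"],robot.observe()["t"])
im,I,o=look("wrist",["head_a","disp_a","tray_in"]); cv2.imwrite("pics/w1.png",im[:,:,::-1])
for n in o:
    for d in o[n]: print(n,*d)
s=robot.observe();print(s["contact_force"],s["t"],s["joints"])
E
```

```text
L head [514.2 151.9 173.8] spout n 15 yaw 0.4114792801779018 rmax 68.04146344869878
M head [539.    8.5 176.5] spout n 10 yaw -0.48480575963194 rmax 58.46639229423824
R head [ 536.  -148.1  174.8] spout n 12 yaw 0.4086332068064653 rmax 59.46450720685137
[480.1  20.9 329.8] 4.5417
head_a 0.76 [509.4 158.  176.7]
head_a 0.62 [ 532.3 -147.   172.5]
head_a 0.59 [538.   10.  176.1]
disp_a 0.92 [ 534.8 -145.1    2.4]
disp_a 0.87 [514.1 153.7   3.7]
disp_a 0.8 [542.1   9.3   2.5]
tray_in 0.76 [525.9 326.1   5.4]
[ 0.3  0.4 -0.3] 4.7417 [-0.6  0.1  0.5  1.9 -0.   1.2  1.5]
```

```bash
cat >> h.py <<'E'
def press(x,y,top=175,fmax=9):
    robot.movep([x,y,top+35],down(0)); robot.servo_line([x,y,top+6],feed=80)
    robot.hold(.15); f0=robot.observe()["contact_force"][2]; log=[]
    z=top+6; hit=0
    while z>top-21:
        z-=1; robot.servo_line([x,y,z],feed=25); s=robot.observe(); f=s["contact_force"][2]-f0
        log.append((round(float(s["tcp_pos"][2]),1),round(float(f),1)))
        if f>fmax:
            hit+=1
            if hit==2: break
    robot.hold(.25); s=robot.observe(); print("end",s["tcp_pos"],s["contact_force"]-[0,0,f0],s["wrist_torque"])
    robot.servo_line([x,y,top+5],feed=60); robot.servo_line([x,y,top+50],feed=150)
    print(log, "t",robot.observe()["t"])
E
python3 - <<'E'
from h import *
press(513,153)
E
```

```text
end [514.  153.3 169.3] [-3.2 -1.2 18.6] [-0.2  0.9  0. ]
[(180.1, 1.0), (178.9, 0.6), (177.9, -0.1), (176.9, 0.6), (175.9, 0.5), (175.2, 2.5), (174.1, 4.1), (173.0, 2.7), (172.0, 1.9), (171.1, 2.8), (170.1, 3.9), (169.4, 7.1), (169.3, 13.7), (169.3, 18.9)] t 10.725
```

The left plunger stopped hard after about 6 mm (175.2 to 169.3), so the left dispenser is the faulty one. The other two should give 16 mm.

```bash
python3 - <<'E'
from h import *
press(538,7.5,fmax=11)
press(534,-146.5,fmax=11)
E
```

```text
end [538.7   7.5 159.3] [-4.2  0.4 21.4] [-0.   0.9  0.1]
[(180.2, 0.9), (179.0, 0.9), (177.9, 0.3), (176.9, -0.4), (175.9, 1.2), (175.2, 2.4), (174.1, 3.4), (173.1, 3.0), (172.0, 4.0), (171.0, 3.3), (170.0, 4.1), (169.0, 3.5), (168.0, 3.5), (167.0, 4.7), (166.0, 3.9), (165.0, 5.1), (164.0, 5.1), (163.0, 5.0), (162.1, 5.5), (161.1, 6.4), (160.2, 5.8), (159.4, 8.7), (159.3, 14.4), (159.3, 20.6)] t 19.2583
end [ 534.6 -146.7  159.3] [-3.7  0.7 20.2] [ 0.3  1.  -0. ]
[(180.2, 0.5), (179.0, 0.7), (177.9, 0.5), (176.9, -0.2), (175.9, 0.1), (175.2, 1.5), (174.1, 0.6), (173.0, 2.4), (172.1, 3.1), (171.0, 2.7), (170.0, 3.4), (169.0, 3.3), (168.0, 4.3), (167.0, 5.0), (166.0, 3.4), (165.0, 4.2), (164.0, 5.4), (163.0, 4.3), (162.1, 5.2), (161.1, 4.7), (160.1, 5.7), (159.4, 6.9), (159.3, 14.4), (159.3, 19.8)] t 27.8167
```

```bash
python3 - <<'E'
from h import *
robot.movep([513,153,255],down(0.41)); grip(1.0)
s=robot.observe(); im,I,o=look("wrist",["head_a","disp_a"]); cv2.imwrite("pics/w2.png",im[:,:,::-1])
print(s["tcp_pos"],s["t"],o,s["joints"])
o=look("top",["disp_a"]);print(o[2])
E
```

```text
[513. 153. 255.] 30.35 {'head_a': [(0.95, array([ 534.4, -148.9,  174.2])), (0.78, array([543.2,  10.3, 174.1])), (0.78, array([512.6, 155.8, 177.3]))], 'disp_a': [(0.96, array([ 532.9, -143.1,    1.5])), (0.9, array([540.9,  12.1,  -0.7])), (0.73, array([513.4, 151.4,   2.7])), (0.41, array([ 744.5, -242. ,    1.9]))]} [-0.7  0.2  0.4  1.9 -0.1  1.1  1.7]
{'disp_a': [(0.89, array([ 530. , -148.8,   -0.8])), (0.65, array([539.9,   8.7,  -1. ])), (0.61, array([511.5, 151. ,   1.7]))]}
```

View pics/w2.png

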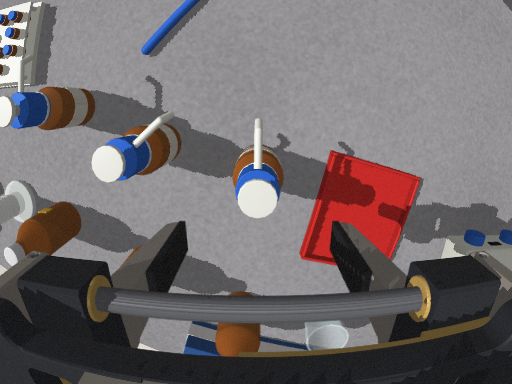

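The wrist view shows the faulty dispenser's head at (258,195) and its spout tip at (259,122), square to and centred between the fingers at (185,235) and (335,235). I'll grip it there.

```bash
python3 - <<'E'
from h import *
robot.servo_line([513,153,190],feed=120); robot.servo_line([513,153,108],feed=80)
f0=robot.observe()["contact_force"]; print("f0",f0)
grip(0.0,25); s=robot.observe(); print("w",s["grip_width"],s["contact_force"],s["t"])
robot.servo_line([513,153,118],feed=40); s=robot.observe(); print("lift",s["grip_width"],s["contact_force"]-f0)
robot.servo_line([513,153,180],feed=100)
robot.servo_line([523,329,180],feed=120); robot.hold(.2)
s=robot.observe(); print(s["tcp_pos"],s["grip_width"],s["contact_force"]-f0,s["t"])
im,I,o=look("scene",["disp_a","tray_in"]); cv2.imwrite("pics/s2.png",im[90:290,130:400,::-1].repeat(2,0).repeat(2,1)); print(o)
E
```

```text
f0 [ 0.6  0.2 -0.6]
w 0.47434056948073133 [-0.2 -0.7  0.1] 33.25
lift 0.4745190761121536 [ 0.7 -0.7 -2.8]
[523.1 328.5 180.1] 0.47264717034105186 [-0.5 -0.  -3. ] 36.2333
{'disp_a': [(0.76, array([542.4,   9. ,  -1.8])), (0.7, array([526.6, 330.4,  72.9])), (0.62, array([ 537.6, -145.4,    0.8]))], 'tray_in': [(0.6, array([521.7, 329. ,   0.6]))]}
```

View pics/s2.png

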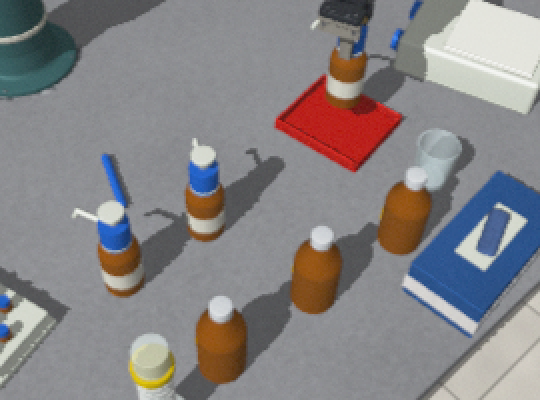

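The crop shows the dispenser held upright at (345,75), above the tray at (340,120). The other bottles are all standing. Next I lower it until it touches the floor.

```bash
python3 - <<'E'
from h import *
x,y=523,329
robot.servo_line([x,y,130],feed=80); robot.servo_line([x,y,118],feed=40); robot.hold(.2)
f0=robot.observe()["contact_force"][2]; z=118; log=[]
while z>107:
    z-=1; robot.servo_line([x,y,z],feed=20); s=robot.observe(); f=s["contact_force"][2]-f0
    log.append((round(float(s["tcp_pos"][2]),1),round(float(f),1)))
    if f>6: break
robot.hold(.4); s=robot.observe(); print(log,s["tcp_pos"],s["contact_force"],s["grip_width"],s["t"])
im,I,o=look("scene",["disp_a"]); print(o)
E
```

```text
[(117.0, 0.4), (115.9, -0.2), (114.9, 0.4), (113.9, -0.6), (113.1, 0.2), (112.9, 7.6)] [523.5 329.1 113. ] [-0.9 -1.3  6.2] 0.4769409715702805 39.7083
{'disp_a': [(0.89, array([525.3, 328.9,   9. ])), (0.61, array([540.3,   6.3,   0.5]))]}
```

It touched down at 113 mm, which is the grip height of 108 mm plus the 5 mm floor. I'll release and retreat.

```bash
python3 - <<'E'
from h import *
x,y=523,329
robot.servo_line([x,y,113],feed=20); robot.hold(.2)
grip(1.0); print(robot.observe()["grip_width"])
robot.servo_line([x,y,200],feed=80); robot.servo_line([x,y,290],feed=150); robot.movep([380,420,320],down(0.41)); robot.hold(.3)
for c in("scene","top"):
    im,I,o=look(c,["disp_a","head_a","tray_in"]); print(c,o)
    cv2.imwrite(f"pics/{c}3.png",im[:,:,::-1])
s=robot.observe(); print(s["t"],s["contact_force"],s["grip_width"])
E
python3 -c "
import cv2,numpy as np
a=cv2.imread('pics/scene3.png')[90:330,130:400];b=cv2.imread('pics/top3.png')[90:330,100:400]
cv2.imwrite('pics/f.png',cv2.resize(np.hstack([a,b]),None,fx=1.4,fy=1.4))"
```

```text
1.0025731552527375
scene {'disp_a': [(0.74, array([542.8,   7.6,   3.7])), (0.71, array([ 534.7, -143.8,    1.5])), (0.59, array([523.9, 330.5,   6.4]))], 'head_a': [(0.63, array([539.3,  10.1, 171.5])), (0.57, array([ 529.3, -147.8,  172.7])), (0.57, array([527.1, 327.6, 177.4]))], 'tray_in': [(0.78, array([523.7, 327.4,   1.6]))]}
top {'disp_a': [(0.92, array([ 531.4, -145.7,    4.2])), (0.73, array([536.5,  10.1,  -0.6])), (0.72, array([519.9, 328.4,   5. ]))], 'head_a': [(0.63, array([ 536. , -145.7,  174.4])), (0.52, array([533.5,   4.9, 175.1])), (0.5, array([523.5, 331.2, 185.1])), (0.46, array([ 476. , -347.8,    2.9]))], 'tray_in': [(0.7, array([522.8, 328.5,   2.5]))]}
44.5083 [ 0.6  0.6 -0.8] 1.0013182440022907
```

View pics/f.png

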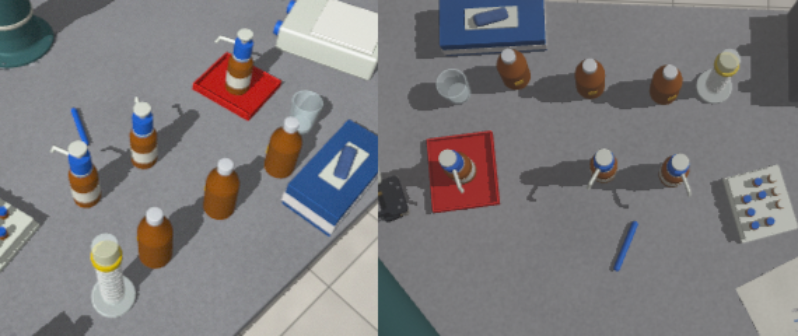

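The picture shows the faulty dispenser upright in the centre of the tray (at (238,70) on the left half and (460,170) on the right half). Everything else is standing where it was, and the robot is clear.

```bash
python3 -c "
from h import *
robot.job_done(); print(robot.observe()['t'])"
```

```text
the job is handed in; nothing more can be done
the job is handed in; nothing more can be done
```

The faulty dispenser was the left one, and it now stands upright and released in the red repair tray. The job was handed in at about 44.5 s of the 58 s allowed.

- **Pressing:** I pressed the plungers from left to right. The left one hit its stop after about 6 mm. The middle and right ones each went about 16 mm, so they are sound. At the stops I pressed with about 20 N.
- **Placing:** I gripped the left dispenser across its y axis. I lowered it until it touched the tray floor, where the tool stood 5 mm above its bench grip height. I held it there for about 0.4 s, then let go and backed away.
- **Last checks:** The scene and top cameras put it within about 4 mm of the tray centre in x and y. The two sound dispensers are within a few mm of where they started, and nothing was knocked over. The wrist force is near zero.
- **Disagreement:** The top camera's network put the faulty dispenser's head at 185 mm, while the scene camera's gave 177 mm and about 180 mm is expected in the tray. I took this as detector noise, because the touchdown height agreed with the tray floor.

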